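Fetch the snap tin from behind the supplies and put the supplies back

TASK

Get the round metal tin out from the back of the crowded wooden supply board: first lift the pattern weight, the black spool and the dye bottle off and stand all three on the green mat, leaving the tin where it is meanwhile, then set the tin in the middle of the round cork coaster while they wait there. After that stand each of the three back on the board on the very place it came from. Keep all four upright and do not disturb the swatch book or the beeswax block lying nearby.

Things in the scene. Friction and masses are not known exactly. Their poses are not given: they have to be found in the camera images.
- supply_board: fixed wooden board, 150 (x) x 210 (y) x 18 mm; origin: centre of the underside; +x side is far from the robot, yaw up to 0.2. Ringed flush places at x, y (mm): front (-35, 0), left (17, 66), right (17, -66), tin (27, 0). The three supplies stand on front, left, right, which where varies. Wooden stop behind the tin: x 60..70, y -22..22, top 44 mm up. Board, mat and coaster swap areas
- parking_mat: fixed flat thick green rubber mat, 160 x 160 x 16 mm; origin at the centre of its underside, x and y along its edges; room for the three supplies
- coaster: fixed round cork coaster, diameter 100, 16 mm thick; origin at the centre of its underside
- snap_tin: round silvery tin with a yellow label on its fixed lid, diameter 58, 29 mm high, about 0.09 kg, flat on the board's rearmost place, hemmed in; origin at the centre of its underside, z up. Grasp round it
- weight: light grey steel pattern weight, about 0.62 kg, 55 mm high: round body of diameter 57 up to 34 mm, narrow neck of diameter 19, knob of diameter 24 from 39 to 55 mm height; origin at the centre of its underside, z up. Grasp the knob
- black_spool: spool of black thread with a white top, 51 mm high, about 0.09 kg, to be grasped as an upright cylinder of diameter 52 over its whole height; origin at the centre of its underside, z up
- dye_bottle: white dye bottle with a red label, black cap and white spout, diameter 42, 105 mm high, about 0.11 kg, can be grasped as an upright cylinder of diameter 42 up to 85 mm height; origin at the centre of its underside, z up
- swatch_book: bystander: stack of leather colour swatches on a ring, 48 x 86 x 26 mm, on the table at the left edge; leave alone
- beeswax: bystander: yellow block of beeswax, 36 x 52 x 21 mm, lying on the table at the right, near the robot; leave alone
Mind the look-alikes: they are no part of the job. There is more than one size of the black_spool; the job needs the smaller.

How it is judged (in metres and radians):
On the way, in this order (a step that is already met when the one before it is completed fails the run):
1. weight, spool and bottle all stand released on the green mat while the tin is still in its place (x of weight in the frame of parking_mat between -0.08 and 0.08 m and y of weight in the frame of parking_mat between -0.08 and 0.08 m and z of weight in the frame of parking_mat between 0.011 and 0.021 m and angle between each of weight, black_spool, dye_bottle's own z axis and vertical below 0.1 rad and x of black_spool in the frame of parking_mat between -0.08 and 0.08 m and y of black_spool in the frame of parking_mat between -0.08 and 0.08 m and z of black_spool in the frame of parking_mat between 0.011 and 0.021 m and x of dye_bottle in the frame of parking_mat between -0.08 and 0.08 m and y of dye_bottle in the frame of parking_mat between -0.08 and 0.08 m and z of dye_bottle in the frame of parking_mat between 0.011 and 0.021 m and contact force between the fingers and weight below 0.3 N and linear speed of each of weight, black_spool, dye_bottle below 0.03 m/s and contact force between the fingers and black_spool below 0.3 N and contact force between the fingers and dye_bottle below 0.3 N and distance of snap_tin from where it was at the start of the episode below 0.02 m), for 0.2 s.
2. the tin stands released on the coaster while the other three are still on the mat (x of weight in the frame of parking_mat between -0.08 and 0.08 m and y of weight in the frame of parking_mat between -0.08 and 0.08 m and z of weight in the frame of parking_mat between 0.011 and 0.021 m and angle between each of weight, black_spool, dye_bottle, snap_tin's own z axis and vertical below 0.1 rad and x of black_spool in the frame of parking_mat between -0.08 and 0.08 m and y of black_spool in the frame of parking_mat between -0.08 and 0.08 m and z of black_spool in the frame of parking_mat between 0.011 and 0.021 m and x of dye_bottle in the frame of parking_mat between -0.08 and 0.08 m and y of dye_bottle in the frame of parking_mat between -0.08 and 0.08 m and z of dye_bottle in the frame of parking_mat between 0.011 and 0.021 m and horizontal distance between snap_tin and coaster below 0.015 m and z of snap_tin in the frame of coaster below 0.021 m and contact force between the fingers and snap_tin below 0.3 N and linear speed of snap_tin below 0.03 m/s), for 0.2 s.
At the end, for the whole second after the job is handed in: The tin stands flat on the cork coaster, its centre within 15 mm of the coaster's centre; weight, spool and bottle each stand upright on the board within 15 mm of where they stood at the start; all are released and at rest (horizontal distance between snap_tin and coaster below 0.015 m and z of snap_tin in the frame of coaster below 0.021 m and angle between each of snap_tin, weight, black_spool, dye_bottle's own z axis and vertical below 0.1 rad and contact force between the fingers and snap_tin below 0.3 N and linear speed of each of snap_tin, weight, black_spool, dye_bottle below 0.03 m/s and distance of each of weight, black_spool, dye_bottle from where it was at the start of the episode below 0.015 m and contact force between the fingers and weight below 0.3 N and contact force between the fingers and black_spool below 0.3 N and contact force between the fingers and dye_bottle below 0.3 N); the robot touches nothing.
It fails at once if the tin, the weight, the spool or the bottle is tipped over (more than about 35 degrees) (angle between any of weight, black_spool, dye_bottle, snap_tin's own z axis and vertical above 0.6 rad).
It fails at once if a bystander (swatch book, beeswax) is moved by more than 20 mm (distance of any of swatch_book, beeswax from where it was at the start of the episode above 0.02 m).
It also fails if it takes over 144 s, if anything falls off the work surface, if the arm or the gripper's body presses on something with over 40 N, if the wrist force passes 120 N, or if a joint passes its speed limit or range.

ROBOT

A 6-joint arm with a two-finger parallel gripper is mounted at the origin on the work surface; the furniture and walls round the work are solid. World frame = base frame: x ahead of the robot, y to its left, z up, the work surface at z = 0. Lengths are in m, angles in degrees, forces in N, time in s.
With the tool pointing down it reaches from about 0.3 to 1 m from the base axis. Payload 5.1 kg.
Tool frame: the origin (TCP) lies at the very end of the fingers, on their centre line; the grasp point (between the pads) lies 19 mm behind it; z points along the fingers, y is the line along which they close (so a half turn about z gives the same grasp; the last joint's range is limited). The gripper opens to 95 mm and grips with 3 to 60 N. Pads are 20 mm wide; open, the fingers measure 119 mm over their backs; the gripper's body (75 mm by 180 mm) begins 59 mm behind the grasp point.
Start: joints at [63.621, 7.093, 94.555, -0, 78.352, -4.733], TCP at [0.24, 0.604, 0.215] pointing down, gripper open.
Joint ranges: [-149.61, 149.61], [-58.7, 133.49], [1.44, 155.28], [-77.14, 257.14], [18.33, 153.61], [-166.67, 166.67]. Speed limits (degrees/s): [147.25, 147.25, 180, 180, 180, 180].

INTERFACE

Orientations are given as [roll, pitch, yaw] about the fixed x, y, z axes, in that order (R = Rz(yaw) Ry(pitch) Rx(roll)).
In Python, from cell import * gives the robot as it stands.
- The arm moves only by the tool drive_tool, never from a script. Its argument "rows" is a list of rows, each a list of 3 entries, a list of its own where there are three numbers: the finger opening in cm, from 0 to 9.51, then the shift along the tool's x, y, z in cm, then the turn, a rotation vector about the tool's x, y, z in rad. A call has 1 to 8 rows; each row is the pose to reach, as a shift and turn from the pose commanded when the call began, along the tool's axes at that moment; what a row does not reach only later rows make up. A row lasts 1/12 s, in which the tool goes at most 41.7 mm and 7.16 degrees, less where a joint would pass 70% of its speed; a pose out of reach is approached as far as the arm can. A call with a gripper value outside its range is refused whole. The fingers move at their own pace and stop on an object; "force" is the grip in N (left out, the last holds). Time passes only in rows, so rows that repeat a pose let the fingers close. It gives the time, the measured TCP pose, the force, the opening and the grip force at its end, in the units of the state.
- sense(): the state, without advancing time (a new reading comes with each control period).
- read_camera(name): name is "side" or "top"; returns a dict with "img" (384x512x3 uint8, red, green, blue), "fx", "fy", "cx", "cy" (pixels), "D" ([k1, k2, p1, p2, k3] as OpenCV has them; the pictures are not rectified), "R" (3x3) and "t" (3): a world point X has camera coordinates R X + t. Camera axes: x right, y down, z forward; pixel columns grow to the right and rows downward; lengths in m; the calibration is good to about 2 mm. A picture is of the moment at which its call begins. There is no depth.
- finish_job(): hands the job in; it is judged then, once.
The state is a dict: "time_s": time; "joint_positions": joint angles; "qd": joint speeds; "joint_torque": joint torques, N m; "eef_pos": TCP position; "ee_rot": TCP orientation; "wrist_force": force on the tool from outside, world axes, zero at the start; "torque": the same for the moment, N m; "opening": finger opening in m; "grasp_force": force on a finger pad.
Only numpy, scipy, OpenCV 4.12 (cv2) and the standard library are available. Lean on these libraries where they do the work, as an engineer would, in place of code of your own. Each camera call takes 0.05 s, during which the arm holds its last target. There are 200 camera calls.

## Working session

There is one attempt and no reset: what is moved stays moved. The work goes in short steps, Python scripts to look and compute and a tool call to move; the robot and the scene stay as the last step left them, time stands still between calls to the robot, and variables do not carry over. Pictures are saved under pics/ and viewed, at most 14 in all, crops included, and the job is handed in when it is done.

Besides the shell and the picture viewer there is one more tool, called after "Emit:" by a JSON object that holds its "method" and its "body". drive_tool: Moves the arm, as the interface text tells. Its arguments: {"type":"object","properties":{"rows":{"type":"array","items":{"type":"array"}},"force":{"type":"number"}},"required":["rows"]}

```bash
ls; mkdir -p pics; python3 - <<'E'
from cell import *
import cv2
for n in("side","top"):
    c=read_camera(n); cv2.imwrite(f"pics/{n}0.png",cv2.cvtColor(c["img"],cv2.COLOR_RGB2BGR))
    print(n,c["fx"],c["fy"],c["cx"],c["cy"],c["D"],c["R"],c["t"])
print(sense())
E
```

```text
pics
side 353.2522010158959 353.2522010158959 261.9757586483323 186.55360816932523 [-0.01232219  0.          0.          0.          0.        ] [[ 0.96975115 -0.24315144 -0.02144947]
 [-0.16569225 -0.59119376 -0.78932631]
 [ 0.17924504  0.76900411 -0.61359914]] [-0.34103913  0.10946645  0.90143566]
top 410.6952919448203 410.6952919448203 249.20513221407626 188.8545481517648 [0.00670336 0.         0.         0.         0.        ] [[ 0.00797056 -0.99989978  0.01170003]
 [-0.99843212 -0.00860606 -0.0553104 ]
 [ 0.05540555 -0.01124083 -0.99840066]] [0.00795428 0.34348394 1.42447301]
{'time_s': 0.1, 'joint_positions': array([ 6.36229931e+01,  7.13058578e+00,  9.46251008e+01, -8.58288714e-04,
        7.83537533e+01, -4.73282663e+00]), 'qd': array([-0.06536605, -0.08451724, -0.27720848,  0.06518299,  0.02731752,
        0.01867524]), 'joint_torque': array([-1.20746319e-05, -4.18879223e+01, -3.61096752e+01,  7.75956013e-02,
        4.61150485e-02, -5.37486676e-05]), 'eef_pos': array([0.23951969, 0.60363202, 0.21351259]), 'ee_rot': array([-1.79890864e+02, -8.19240130e-03,  1.58355986e+02]), 'wrist_force': array([ 0.00762564,  0.45824453, -1.02257407]), 'torque': array([ 0.03332157,  0.01516261, -0.04476493]), 'grasp_force': 0.0, 'opening': 0.09501535220887}
```

```bash
python3 -c "
import cv2
for n in('side','top'):
    cv2.imwrite(f'pics/{n}0b.png',cv2.resize(cv2.imread(f'pics/{n}0.png'),(800,600),interpolation=cv2.INTER_CUBIC))"
```

```text
(no output)
```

View pics/top0b.png

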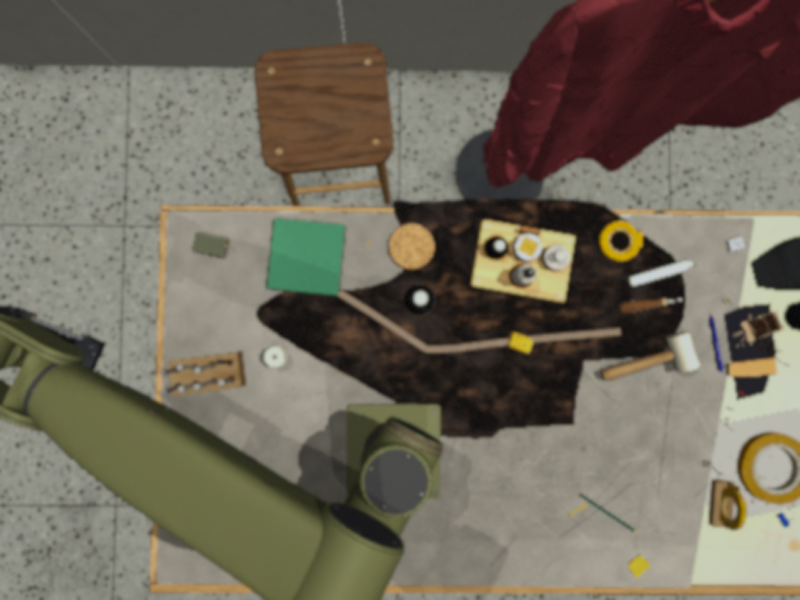

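View pics/side0b.png

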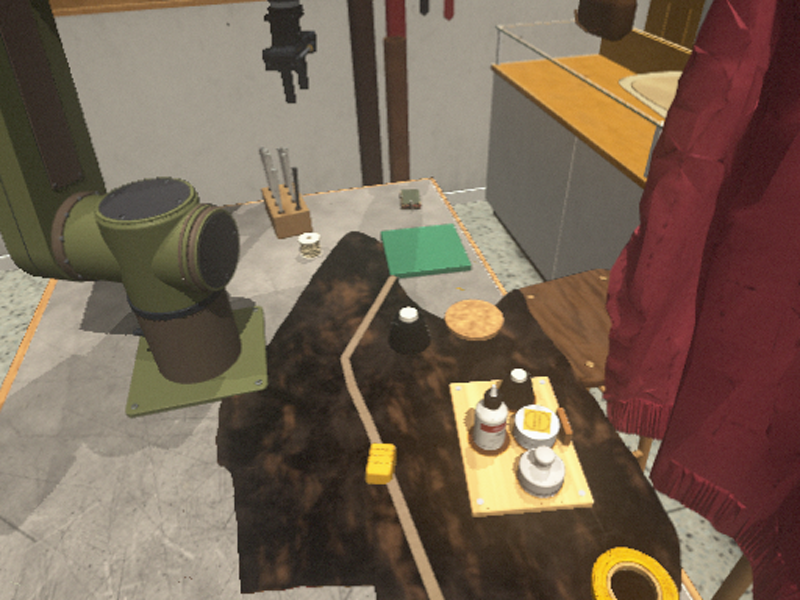

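The top view (800x600) shows the mat at (307,257), the coaster at (411,246) and the board at (524,261). On the board, the spool is on left at (497,246), the bottle on front at (524,273), the weight on right at (556,257) and the tin at (528,246). Spool candidates are the one on the board at (497,246) and a visibly larger one on the table at (419,298). The job needs the smaller one, on the board, and I'll confirm that with a crop.

```bash
cat > h.py <<'E'
import numpy as np, cv2
from cell import *
def cast(c,uv,z):
    K=np.array([[c["fx"],0,c["cx"]],[0,c["fy"],c["cy"]],[0,0,1]])
    n=cv2.undistortPoints(np.float64(uv).reshape(-1,1,2),K,np.array(c["D"]))[:,0]
    R=np.array(c["R"]);C=-R.T@np.array(c["t"])
    d=np.c_[n,np.ones(len(n))]@R
    return (C+d*((z-C[2])/d[:,2])[:,None])[:,:2]
def proj(c,X):
    K=np.array([[c["fx"],0,c["cx"]],[0,c["fy"],c["cy"]],[0,0,1]])
    return cv2.projectPoints(np.float64(X).reshape(-1,1,3),cv2.Rodrigues(np.array(c["R"]))[0],np.array(c["t"]),K,np.array(c["D"]))[0][:,0]
def blob(m,near,minA=8,r=60):
    cs=[k for k in cv2.findContours(m.astype(np.uint8),cv2.RETR_EXTERNAL,cv2.CHAIN_APPROX_NONE)[0] if cv2.contourArea(k)>=minA]
    d=lambda k:np.hypot(*(k[:,0].mean(0)-near))
    cs=[k for k in cs if d(k)<r]
    return min(cs,key=d)[:,0] if cs else None
def crop(img,x0,y0,w,h,s,name):
    cv2.imwrite(name,cv2.cvtColor(cv2.resize(img[y0:y0+h,x0:x0+w],None,fx=s,fy=s,interpolation=cv2.INTER_CUBIC),cv2.COLOR_RGB2BGR))
E
python3 - <<'E'
from h import *
t=read_camera("top");s=read_camera("side")
def hsv(c): return [a.astype(int) for a in cv2.split(cv2.cvtColor(c["img"],cv2.COLOR_RGB2HSV))]
for n,c,pm,pb,pc in (("top",t,(196,165),(336,167),(263,157)),("side",s,(272,160),(333,285),(303,205))):
    H,S,V=hsv(c)
    for nm,m,p,z in (("mat",(H>60)&(H<90)&(S>120),pm,.016),("board",(H>12)&(H<32)&(S>50)&(V>150),pb,.018),("coaster",(H>5)&(H<22)&(S>80)&(V>110),pc,.016)):
        k=blob(m,np.array(p),200)
        if k is None: print(n,nm,"none");continue
        w=cast(c,k,z).astype(np.float32)
        r=cv2.minAreaRect(w*1000)
        print(n,nm,np.round(r[0],1),np.round(r[1],1),round(r[2],2), k.min(0),k.max(0))
# top mosaics
a=cv2.resize(t["img"][125:205,235:385],(750,400),interpolation=cv2.INTER_CUBIC)
cv2.imwrite("pics/c1.png",cv2.cvtColor(a,cv2.COLOR_RGB2BGR))
b=cv2.resize(s["img"][185:345,235:400],(619,600),interpolation=cv2.INTER_CUBIC)
cv2.imwrite("pics/c2.png",cv2.cvtColor(b,cv2.COLOR_RGB2BGR))
E
```

```text
top mat [426.1 199.1] [147.9 151.7] 84.83 [173 142] [218 188]
top board [ 423.9 -286.2] [210.2 150.8] 80.17 [302 146] [367 192]
top coaster [455.  -38.2] [ 98.3 101.3] 0.52 [249 143] [278 171]
side mat none
side board [ 424.5 -291.2] [215.1 150.3] 80.35 [287 243] [379 330]
side coaster [455.9 -41.5] [100.7 108.1] 0.59 [284 191] [326 217]
```

View pics/c1.png

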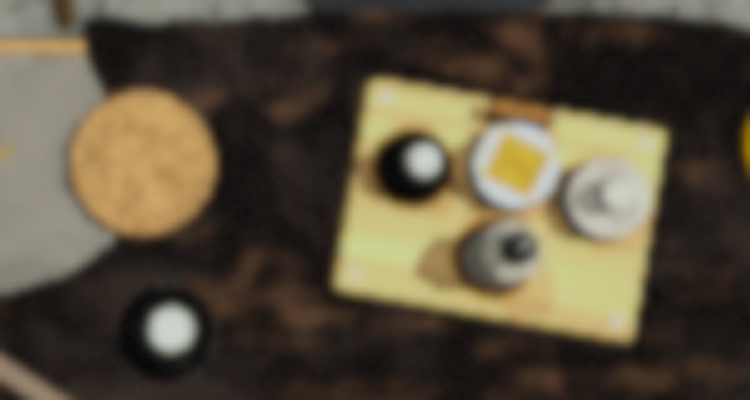

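View pics/c2.png

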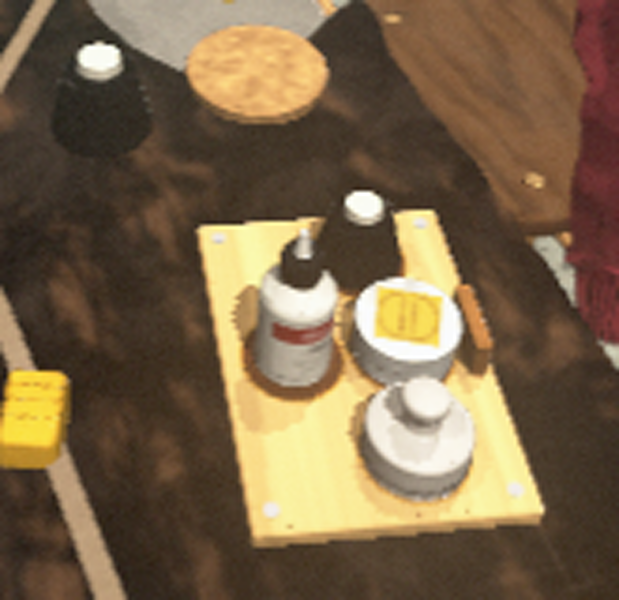

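The crops confirm that the spool on the board is the smaller of the two: it is narrower than the one on the table at crop (168,330), and it stands on the left place. I'll cross-check the object tops against the board places.

```bash
cat >> h.py <<'E'
YB=np.deg2rad(-9.83); CB=np.array([.424,-.2862])
def b2w(x,y): return CB+np.array([[np.cos(YB),-np.sin(YB)],[np.sin(YB),np.cos(YB)]])@np.array([x,y])
YM=np.deg2rad(-5.17); CM=np.array([.4261,.1991])
def m2w(x,y): return CM+np.array([[np.cos(YM),-np.sin(YM)],[np.sin(YM),np.cos(YM)]])@np.array([x,y])
P=dict(front=b2w(-.035,0),left=b2w(.017,.066),right=b2w(.017,-.066),tin=b2w(.027,0))
def go(target,yaw,z):
    from scipy.spatial.transform import Rotation as Ro
    s=sense();R=Ro.from_euler("xyz",s["ee_rot"],degrees=True);T=Ro.from_euler("xyz",[180,0,yaw],degrees=True)
    print("shift cm",np.round(R.inv().apply(np.r_[target,z]-s["eef_pos"])*100,2),"turn",np.round((R.inv()*T).as_rotvec(),3),"t",round(s["time_s"],2))
E
python3 - <<'E'
from h import *
t=read_camera("top");s=read_camera("side")
for n,pl,z,a,b in (("spool","left",.069,(319.8,156.8),(332,240.2)),("tin","tin",.047,(338.6,157.4),(343.8,269.5)),("weight","right",.073,(358.4,163.6),(348.9,291.1)),("spout","front",.123,(339,174.4),(316.3,247.7))):
    print(n,P[pl].round(4),"top",cast(t,[a],z)[0].round(4),"side",cast(s,[b],z)[0].round(4))
# table spool diameter by dark-blob at its base, and its top
print(cast(t,[(235+170/5,125+328/5)],.08))
print([ (k,m2w(*v).round(4)) for k,v in dict(bottle=(-.045,.045),spool=(.0,-.045)).items()])
go(P["front"],80.17,.26)
E
```

```text
spool [ 0.452  -0.2241] top [ 0.4502 -0.2254] side [ 0.4517 -0.2298]
tin [ 0.4506 -0.2908] top [ 0.4518 -0.2938] side [ 0.4531 -0.294 ]
weight [ 0.4295 -0.3541] top [ 0.4279 -0.3544] side [ 0.4293 -0.3615]
spout [ 0.3895 -0.2802] top [ 0.3863 -0.2774] side [ 0.3898 -0.2863]
[[ 0.33425371 -0.05417955]]
[('bottle', array([0.3853, 0.248 ])), ('spool', array([0.422 , 0.1543]))]
shift cm [-46.54 -76.66  -4.53] turn [-1.000e-03  0.000e+00  1.365e+00] t 0.3
```

Emit:
{"method": "drive_tool", "body": {"rows": [[9.5,[0,0,-4.5],[0,0,0]],[9.5,[-46.5,-76.7,-4.5],[0,0,1.365]],[9.5,[-46.5,-76.7,-4.5],[0,0,1.365]],[9.5,[-46.5,-76.7,-4.5],[0,0,1.365]],[9.5,[-46.5,-76.7,-4.5],[0,0,1.365]],[9.5,[-46.5,-76.7,-4.5],[0,0,1.365]],[9.5,[-46.5,-76.7,-4.5],[0,0,1.365]],[9.5,[-46.5,-76.7,-4.5],[0,0,1.365]]], "force": 25}}

```text
time_s: 0.97
eef_pos: [0.2881, 0.3147, 0.2573]
ee_rot: [180.0, 0.0, 107.9]
wrist_force: [1.3, 0.2, 0.3]
opening: 0.0952
grasp_force: 0.0
```

```bash
python3 - <<'E'
from h import *
go(P["front"],80.17,.26)
E
```

```text
shift cm [-59.73  -8.65  -0.27] turn [ 0.    -0.     0.484] t 0.97
```

Emit:
{"method": "drive_tool", "body": {"rows": [[9.5,[-59.7,-8.6,-0.3],[0,0,0.484]],[9.5,[-59.7,-8.6,-0.3],[0,0,0.484]],[9.5,[-59.7,-8.6,-0.3],[0,0,0.484]],[9.5,[-59.7,-8.6,-0.3],[0,0,0.484]],[9.5,[-59.7,-8.6,-0.3],[0,0,0.484]],[9.5,[-59.7,-8.6,-0.3],[0,0,0.484]],[9.5,[-59.7,-8.6,-0.3],[0,0,0.484]],[9.5,[-59.7,-8.6,-0.3],[0,0,0.484]]]}}

```text
time_s: 1.63
eef_pos: [0.3461, -0.0137, 0.2595]
ee_rot: [179.9, -0.0, 80.5]
wrist_force: [1.3, -0.5, -0.1]
opening: 0.0949
grasp_force: 0.0
```

```bash
python3 - <<'E'
from h import *
go(P["front"],80.17,.26)
E
```

```text
shift cm [-25.57   8.69  -0.03] turn [ 0.002 -0.     0.006] t 1.63
```

Emit:
{"method": "drive_tool", "body": {"rows": [[9.5,[-25.6,8.7,0],[0,0,0.006]],[9.5,[-25.6,8.7,0],[0,0,0.006]],[9.5,[-25.6,8.7,0],[0,0,0.006]],[9.5,[-25.6,8.7,0],[0,0,0.006]],[9.5,[-25.6,8.7,0],[0,0,0.006]],[9.5,[-25.6,8.7,0],[0,0,0.006]],[9.5,[-25.6,8.7,0],[0,0,0.006]],[9.5,[-25.6,8.7,0],[0,0,0.006]]]}}

```text
time_s: 2.3
eef_pos: [0.3896, -0.282, 0.2586]
ee_rot: [-179.9, 0.0, 79.9]
wrist_force: [-0.6, 0.5, -0.3]
opening: 0.0948
grasp_force: 0.0
```

Emit:
{"method": "drive_tool", "body": {"rows": [[9.5,[0,0,0],[0,0,0]],[9.5,[0,0,0],[0,0,0]],[9.5,[0,0,0],[0,0,0]]]}}

```text
time_s: 2.55
eef_pos: [0.3899, -0.2775, 0.2592]
ee_rot: [180.0, -0.0, 80.2]
wrist_force: [0.2, 0.6, 0.5]
opening: 0.0949
grasp_force: 0.0
```

```bash
python3 - <<'E'
from h import *
go(P["front"],80.17,.073)
t=read_camera("top");crop(t["img"],270,110,130,100,6,"pics/d1.png")
E
```

```text
shift cm [-2.800e-01  1.000e-02  1.862e+01] turn [ 0.    -0.     0.001] t 2.55
```

Emit:
{"method": "drive_tool", "body": {"rows": [[9.5,[-0.3,0,4],[0,0,0]],[9.5,[-0.3,0,8],[0,0,0]],[9.5,[-0.3,0,12],[0,0,0]],[9.5,[-0.3,0,15],[0,0,0]],[9.5,[-0.3,0,17.5],[0,0,0]],[9.5,[-0.3,0,18.6],[0,0,0]],[9.5,[-0.3,0,18.6],[0,0,0]],[9.5,[-0.3,0,18.6],[0,0,0]]]}}

```text
time_s: 3.27
eef_pos: [0.3898, -0.2813, 0.0739]
ee_rot: [180.0, 0.0, 80.2]
wrist_force: [0.1, -0.3, 0.4]
opening: 0.0949
grasp_force: 0.0
```

Emit:
{"method": "drive_tool", "body": {"rows": [[3.5,[0,0,0],[0,0,0]],[3.5,[0,0,0],[0,0,0]],[3.5,[0,0,0],[0,0,0]],[3.5,[0,0,0],[0,0,0]],[3.5,[0,0,0],[0,0,0]],[3.5,[0,0,0],[0,0,0]],[3.5,[0,0,0],[0,0,0]],[3.5,[0,0,0],[0,0,0]]], "force": 15}}

```text
time_s: 3.93
eef_pos: [0.3893, -0.2815, 0.0731]
ee_rot: [-180.0, -0.0, 80.1]
wrist_force: [-0.3, -0.2, 0.8]
opening: 0.0471
grasp_force: 0.0
```

Emit:
{"method": "drive_tool", "body": {"rows": [[3.5,[0,0,0],[0,0,0]],[3.5,[0,0,0],[0,0,0]],[3.5,[0,0,0],[0,0,0]],[3.5,[0,0,-1],[0,0,0]],[3.5,[0,0,-4],[0,0,0]],[3.5,[0,0,-8],[0,0,0]],[3.5,[0,0,-12],[0,0,0]],[3.5,[0,0,-12],[0,0,0]]]}}

```text
time_s: 4.6
eef_pos: [0.393, -0.2847, 0.2034]
ee_rot: [179.2, 0.5, 80.1]
wrist_force: [0.6, -0.7, 0.2]
opening: 0.042
grasp_force: 15.0
```

```bash
python3 - <<'E'
from h import *
go(m2w(-.045,.045),80.17,.195); print(m2w(-.045,.045))
E
```

```text
shift cm [52.36 -9.87  0.26] turn [ 0.014  0.008 -0.   ] t 4.6
[0.38533807 0.24797193]
```

Emit:
{"method": "drive_tool", "body": {"rows": [[3.5,[3,-0.5,0],[0,0,0]],[3.5,[7,-1.3,0],[0,0,0]],[3.5,[11,-2,0],[0,0,0]],[3.5,[15,-2.7,0],[0,0,0]],[3.5,[19,-3.5,0],[0,0,0]],[3.5,[23,-4.2,0],[0,0,0]],[3.5,[27,-4.9,0],[0,0,0]],[3.5,[31,-5.6,0],[0,0,0]]]}}

```text
time_s: 5.27
eef_pos: [0.3867, 0.0353, 0.1937]
ee_rot: [179.9, -0.0, 80.1]
wrist_force: [1.1, 0.1, -0.8]
opening: 0.0415
grasp_force: 15.0
```

Emit:
{"method": "drive_tool", "body": {"rows": [[3.5,[4,-0.7,0],[0,0,0]],[3.5,[8,-1.4,0],[0,0,0]],[3.5,[12,-2.2,0],[0,0,0]],[3.5,[16,-2.9,0],[0,0,0]],[3.5,[19,-3.5,0],[0,0,0]],[3.5,[21,-3.8,0],[0,0,0]],[3.5,[21,-3.8,0],[0,0,0]],[3.5,[21,-3.8,0],[0,0,0]]]}}

```text
time_s: 5.93
eef_pos: [0.3854, 0.2475, 0.1932]
ee_rot: [-180.0, 0.0, 80.3]
wrist_force: [-0.8, -0.2, -0.0]
opening: 0.0419
grasp_force: 15.0
```

```bash
python3 - <<'E'
from h import *
print(sense()["eef_pos"])
go(m2w(-.045,.045),80.17,.0725)
E
```

```text
[0.38537037 0.24754723 0.19315464]
shift cm [ 5.000e-02 -1.000e-02  1.207e+01] turn [-0.     0.001  0.002] t 5.93
```

Emit:
{"method": "drive_tool", "body": {"rows": [[3.5,[0,0,3],[0,0,0]],[3.5,[0,0,6],[0,0,0]],[3.5,[0,0,9],[0,0,0]],[3.5,[0,0,11],[0,0,0]],[3.5,[0,0,11.8],[0,0,0]],[3.5,[0,0,12.1],[0,0,0]],[3.5,[0,0,12.1],[0,0,0]],[3.5,[0,0,12.1],[0,0,0]]]}}

```text
time_s: 6.6
eef_pos: [0.387, 0.247, 0.0737]
ee_rot: [179.9, -0.1, 80.1]
wrist_force: [0.2, 0.4, -0.4]
opening: 0.042
grasp_force: 15.0
```

Emit:
{"method": "drive_tool", "body": {"rows": [[6.5,[0,0,0],[0,0,0]],[6.5,[0,0,0],[0,0,0]],[6.5,[0,0,0],[0,0,0]],[6.5,[0,0,0],[0,0,0]],[6.5,[0,0,-3],[0,0,0]],[9.5,[0,0,-7],[0,0,0]],[9.5,[0,0,-11],[0,0,0]],[9.5,[0,0,-15],[0,0,0]]]}}

```text
time_s: 7.27
eef_pos: [0.3852, 0.2467, 0.2237]
ee_rot: [-180.0, 0.0, 80.2]
wrist_force: [0.4, 0.2, 0.1]
opening: 0.0793
grasp_force: 0.0
```

```bash
python3 - <<'E'
from h import *
print(sense()["eef_pos"])
go(P["left"]+[0,-.002],80.17,.22)
E
```

```text
[0.3852362  0.24674402 0.22372708]
shift cm [-45.44  14.66   0.38] turn [-0.  0. -0.] t 7.27
```

Emit:
{"method": "drive_tool", "body": {"rows": [[9.5,[-45.4,14.7,0.4],[0,0,0]],[9.5,[-45.4,14.7,0.4],[0,0,0]],[9.5,[-45.4,14.7,0.4],[0,0,0]],[9.5,[-45.4,14.7,0.4],[0,0,0]],[9.5,[-45.4,14.7,0.4],[0,0,0]],[9.5,[-45.4,14.7,0.4],[0,0,0]],[9.5,[-45.4,14.7,0.4],[0,0,0]],[9.5,[-45.4,14.7,0.4],[0,0,0]]]}}

```text
time_s: 7.93
eef_pos: [0.4325, -0.0852, 0.2199]
ee_rot: [179.9, 0.0, 80.1]
wrist_force: [1.2, 0.5, 1.1]
opening: 0.0951
grasp_force: 0.0
```

```bash
python3 - <<'E'
from h import *
go(P["left"]+[0,-.002],80.17,.22)
t=read_camera("top");s=read_camera("side")
crop(s["img"],225,140,180,150,4,"pics/e1.png")
E
```

```text
shift cm [-13.55   4.33  -0.  ] turn [ 0.002  0.    -0.   ] t 7.93
```

View pics/e1.png

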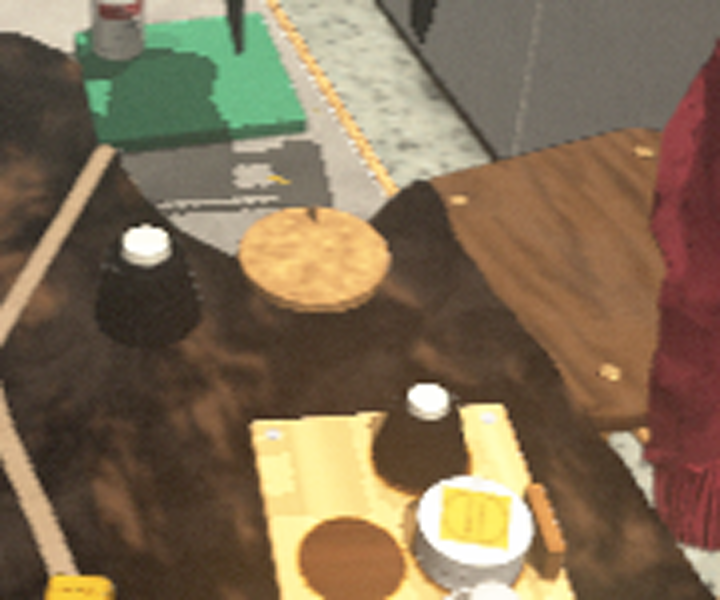

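The bottle stands upright on the mat at crop (120,30), the tin hasn't moved, and the front ring at (350,558) is free. The spool is next.

Emit:
{"method": "drive_tool", "body": {"rows": [[9.5,[-4,1.3,0],[0,0,0]],[9.5,[-8,2.5,0],[0,0,0]],[9.5,[-11.5,3.7,0],[0,0,0]],[9.5,[-13.5,4.3,0],[0,0,0]],[9.5,[-13.5,4.3,0],[0,0,0]],[9.5,[-13.5,4.3,0],[0,0,0]]]}}

```text
time_s: 8.53
eef_pos: [0.452, -0.2234, 0.2192]
ee_rot: [-180.0, -0.0, 80.1]
wrist_force: [0.6, -0.5, -0.1]
opening: 0.0954
grasp_force: 0.0
```

```bash
python3 - <<'E'
from h import *
go(P["left"]+[0,-.002],80.17,.034)
E
```

```text
shift cm [-0.27  0.06 18.52] turn [-0.001 -0.001 -0.002] t 8.53
```

Emit:
{"method": "drive_tool", "body": {"rows": [[9.5,[-0.2,0,4],[0,0,0]],[9.5,[-0.2,0,8],[0,0,0]],[9.5,[-0.2,0,12],[0,0,0]],[9.5,[-0.2,0,15],[0,0,0]],[9.5,[-0.2,0,17.5],[0,0,0]],[7.5,[-0.2,0,18.5],[0,0,0]],[6.5,[-0.2,0,18.5],[0,0,0]],[6,[-0.2,0,18.5],[0,0,0]]]}}

```text
time_s: 9.2
eef_pos: [0.4521, -0.2247, 0.035]
ee_rot: [180.0, 0.0, 80.2]
wrist_force: [-0.2, 0.0, 1.0]
opening: 0.0801
grasp_force: 0.0
```

Emit:
{"method": "drive_tool", "body": {"rows": [[4.5,[0,0,0],[0,0,0]],[4.5,[0,0,0],[0,0,0]],[4.5,[0,0,0],[0,0,0]],[4.5,[0,0,0],[0,0,0]],[4.5,[0,0,0],[0,0,0]],[4.5,[0,0,0],[0,0,0]]], "force": 15}}

```text
time_s: 9.7
eef_pos: [0.4521, -0.2259, 0.0355]
ee_rot: [179.9, 0.0, 80.1]
wrist_force: [-2.3, 0.4, 5.6]
opening: 0.0521
grasp_force: 15.0
```

Emit:
{"method": "drive_tool", "body": {"rows": [[4.5,[0,0,-1],[0,0,0]],[4.5,[0,0,-4],[0,0,0]],[4.5,[0,0,-8],[0,0,0]],[4.5,[0,0,-12],[0,0,0]],[4.5,[0,0,-15],[0,0,0]],[4.5,[0,0,-16],[0,0,0]],[4.5,[0,0,-16],[0,0,0]]]}}

```text
time_s: 10.28
eef_pos: [0.4532, -0.2265, 0.1982]
ee_rot: [179.6, 0.2, 80.1]
wrist_force: [-0.1, 0.6, -0.9]
opening: 0.0518
grasp_force: 15.0
```

```bash
python3 - <<'E'
from h import *
print(sense()["eef_pos"])
go(m2w(-.045,-.045),80.17,.195)
E
```

```text
[ 0.45319171 -0.22651709  0.19824227]
shift cm [ 36.62 -14.07   0.13] turn [ 0.007  0.003 -0.   ] t 10.28
```

Emit:
{"method": "drive_tool", "body": {"rows": [[4.5,[3,-1.1,0],[0,0,0]],[4.5,[6.5,-2.5,0],[0,0,0]],[4.5,[10,-3.8,0],[0,0,0]],[4.5,[13.5,-5.2,0],[0,0,0]],[4.5,[17,-6.5,0],[0,0,0]],[4.5,[20.5,-7.9,0],[0,0,0]],[4.5,[24,-9.2,0],[0,0,0]],[4.5,[27.5,-10.6,0],[0,0,0]]]}}

```text
time_s: 10.95
eef_pos: [0.3919, 0.0651, 0.1912]
ee_rot: [-179.7, 0.0, 80.1]
wrist_force: [0.8, 0.1, -1.1]
opening: 0.052
grasp_force: 15.0
```

Emit:
{"method": "drive_tool", "body": {"rows": [[4.5,[3.5,-1.3,0],[0,0,0]],[4.5,[6.5,-2.5,0],[0,0,0]],[4.5,[8.5,-3.2,0],[0,0,0]],[4.5,[9,-3.4,0],[0,0,0]],[4.5,[9,-3.4,0],[0,0,0]],[4.5,[9,-3.4,0],[0,0,0]]]}}

```text
time_s: 11.45
eef_pos: [0.3753, 0.1575, 0.1924]
ee_rot: [-179.8, 0.1, 80.2]
wrist_force: [0.4, -0.4, -0.5]
opening: 0.0515
grasp_force: 15.0
```

```bash
python3 - <<'E'
from h import *
print(sense()["eef_pos"])
go(m2w(-.045,-.045),80.17,.033)
E
```

```text
[0.37530547 0.15748429 0.19241977]
shift cm [ 0.15  0.22 15.94] turn [-0.003  0.002  0.   ] t 11.45
```

Emit:
{"method": "drive_tool", "body": {"rows": [[4.5,[0,0,4],[0,0,0]],[4.5,[0,0,8],[0,0,0]],[4.5,[0,0,12],[0,0,0]],[4.5,[0,0,14.5],[0,0,0]],[4.5,[0,0,15.7],[0,0,0]],[4.5,[0,0,16.1],[0,0,0]],[4.5,[0,0,16.1],[0,0,0]],[4.5,[0,0,16.1],[0,0,0]]]}}

```text
time_s: 12.12
eef_pos: [0.376, 0.1566, 0.0325]
ee_rot: [-179.9, 0.1, 80.0]
wrist_force: [-1.3, 0.3, -0.5]
opening: 0.0517
grasp_force: 15.0
```

Emit:
{"method": "drive_tool", "body": {"rows": [[7,[0,0,0],[0,0,0]],[7,[0,0,0],[0,0,0]],[7,[0,0,0],[0,0,0]],[7,[0,0,0],[0,0,0]],[7,[0,0,-4],[0,0,0]],[7,[0,0,-8],[0,0,0]],[7,[0,0,-12],[0,0,0]],[7,[0,0,-16],[0,0,0]]]}}

```text
time_s: 12.78
eef_pos: [0.3756, 0.1581, 0.1951]
ee_rot: [180.0, -0.0, 80.2]
wrist_force: [0.4, 0.9, -0.2]
opening: 0.0699
grasp_force: 0.0
```

```bash
python3 - <<'E'
from h import *
print(sense()["eef_pos"])
go(P["right"]+[0,-.002],80.17,.20)
E
```

```text
[0.37560977 0.15805016 0.1950829 ]
shift cm [-49.74  14.1   -0.49] turn [ 0. -0. -0.] t 12.78
```

Go to the weight (51.7 cm, 13 rows).

Emit:
{"method": "drive_tool", "body": {"rows": [[6,[-49.7,14.1,-0.5],[0,0,0]],[6,[-49.7,14.1,-0.5],[0,0,0]],[6,[-49.7,14.1,-0.5],[0,0,0]],[6,[-49.7,14.1,-0.5],[0,0,0]],[6,[-49.7,14.1,-0.5],[0,0,0]],[6,[-49.7,14.1,-0.5],[0,0,0]],[6,[-49.7,14.1,-0.5],[0,0,0]],[6,[-49.7,14.1,-0.5],[0,0,0]]]}}

```text
time_s: 13.45
eef_pos: [0.4106, -0.1756, 0.197]
ee_rot: [179.9, 0.0, 80.1]
wrist_force: [1.0, -0.5, 1.6]
opening: 0.0602
grasp_force: 0.0
```

```bash
python3 - <<'E'
from h import *
go(P["right"]+[0,-.002],80.17,.20)
E
```

```text
shift cm [-17.46   4.96  -0.29] turn [ 0.001  0.    -0.001] t 13.45
```

Emit:
{"method": "drive_tool", "body": {"rows": [[6,[-4,1.1,0],[0,0,0]],[6,[-8,2.2,0],[0,0,0]],[6,[-12,3.4,0],[0,0,0]],[6,[-16,4.5,0],[0,0,0]],[6,[-17.3,4.9,0],[0,0,0]],[6,[-17.3,4.9,0],[0,0,0]],[6,[-17.3,4.9,0],[0,0,0]]]}}

```text
time_s: 14.03
eef_pos: [0.4293, -0.3521, 0.1961]
ee_rot: [-179.9, -0.1, 80.1]
wrist_force: [-0.1, 0.1, 0.1]
opening: 0.0599
grasp_force: 0.0
```

```bash
python3 - <<'E'
from h import *
print(sense()["eef_pos"])
go(P["right"]+[0,-.002],80.17,.055)
E
```

```text
[ 0.42927392 -0.35212478  0.19609176]
shift cm [-0.41  0.1  14.11] turn [-0.001 -0.001 -0.001] t 14.03
```

Emit:
{"method": "drive_tool", "body": {"rows": [[6,[-0.4,0,4],[0,0,0]],[6,[-0.4,0,8],[0,0,0]],[6,[-0.4,0,11],[0,0,0]],[6,[-0.4,0,13],[0,0,0]],[6,[-0.4,0,13.6],[0,0,0]],[6,[-0.4,0,13.9],[0,0,0]],[6,[-0.4,0,13.9],[0,0,0]],[6,[-0.4,0,13.9],[0,0,0]]]}}

```text
time_s: 14.7
eef_pos: [0.43, -0.3565, 0.0596]
ee_rot: [179.8, 0.1, 80.2]
wrist_force: [0.5, -0.1, 0.8]
opening: 0.0603
grasp_force: 0.0
```

Emit:
{"method": "drive_tool", "body": {"rows": [[1.5,[0,0,0],[0,0,0]],[1.5,[0,0,0],[0,0,0]],[1.5,[0,0,0],[0,0,0]],[1.5,[0,0,0],[0,0,0]],[1.5,[0,0,0],[0,0,0]],[1.5,[0,0,0],[0,0,0]],[1.5,[0,0,0],[0,0,0]],[1.5,[0,0,0],[0,0,0]]], "force": 45}}

```text
time_s: 15.37
eef_pos: [0.4292, -0.3562, 0.0576]
ee_rot: [179.9, 0.0, 80.1]
wrist_force: [2.1, -0.1, -0.5]
opening: 0.0216
grasp_force: 45.0
```

Emit:
{"method": "drive_tool", "body": {"rows": [[1.5,[0,0,0],[0,0,0]],[1.5,[0,0,-0.5],[0,0,0]],[1.5,[0,0,-1.5],[0,0,0]],[1.5,[0,0,-2.5],[0,0,0]],[1.5,[0,0,-2.5],[0,0,0]],[1.5,[0,0,-2.5],[0,0,0]]]}}

```text
time_s: 15.87
eef_pos: [0.4292, -0.3567, 0.0836]
ee_rot: [179.9, 0.1, 80.1]
wrist_force: [0.1, -0.9, -5.8]
opening: 0.0213
grasp_force: 45.0
```

```bash
python3 - <<'E'
from h import *
s=read_camera("side")
crop(s["img"],300,220,100,100,6,"pics/e2.png")
E
```

```text
(no output)
```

View pics/e2.png

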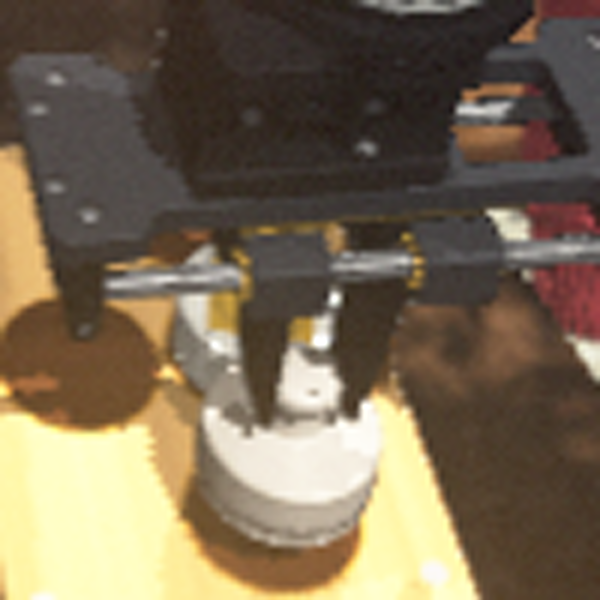

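The weight hangs upright between the fingers with its body at crop (290,470), and the wrist reads -5.8 N, which matches its mass.

Emit:
{"method": "drive_tool", "body": {"rows": [[1.5,[0,0,-3],[0,0,0]],[1.5,[0,0,-6],[0,0,0]],[1.5,[0,0,-9],[0,0,0]],[1.5,[0,0,-11.5],[0,0,0]],[1.5,[0,0,-12.5],[0,0,0]],[1.5,[0,0,-12.5],[0,0,0]],[1.5,[0,0,-12.5],[0,0,0]]]}}

```text
time_s: 16.5
eef_pos: [0.4284, -0.3558, 0.2064]
ee_rot: [-179.9, -0.0, 80.1]
wrist_force: [-0.7, 0.4, -5.7]
opening: 0.021
grasp_force: 45.0
```

```bash
python3 - <<'E'
from h import *
print(sense()["eef_pos"])
go(m2w(.045,-.045),80.17,.207)
E
```

```text
[ 0.42844892 -0.35583441  0.2064426 ]
shift cm [ 5.052e+01 -4.880e+00 -2.000e-02] turn [-0.001 -0.001 -0.   ] t 16.5
```

Emit:
{"method": "drive_tool", "body": {"rows": [[1.5,[2,-0.2,0],[0,0,0]],[1.5,[5,-0.5,0],[0,0,0]],[1.5,[9,-0.9,0],[0,0,0]],[1.5,[13,-1.3,0],[0,0,0]],[1.5,[17,-1.6,0],[0,0,0]],[1.5,[21,-2,0],[0,0,0]],[1.5,[25,-2.4,0],[0,0,0]],[1.5,[29,-2.8,0],[0,0,0]]]}}

```text
time_s: 17.17
eef_pos: [0.4489, -0.0634, 0.204]
ee_rot: [-179.7, -0.0, 80.1]
wrist_force: [1.2, 0.1, -6.0]
opening: 0.0214
grasp_force: 45.0
```

Emit:
{"method": "drive_tool", "body": {"rows": [[1.5,[4,-0.4,0],[0,0,0]],[1.5,[8,-0.8,0],[0,0,0]],[1.5,[12,-1.2,0],[0,0,0]],[1.5,[16,-1.6,0],[0,0,0]],[1.5,[19,-1.9,0],[0,0,0]],[1.5,[21,-2.1,0],[0,0,0]],[1.5,[21.5,-2.1,0],[0,0,0]],[1.5,[21.5,-2.1,0],[0,0,0]]]}}

```text
time_s: 17.83
eef_pos: [0.4654, 0.1507, 0.2044]
ee_rot: [-179.7, 0.1, 80.3]
wrist_force: [-0.0, -0.7, -5.8]
opening: 0.021
grasp_force: 45.0
```

```bash
python3 - <<'E'
from h import *
print(sense()["eef_pos"])
go(m2w(.045,-.045),80.17,.056)
E
```

```text
[0.46537877 0.1506859  0.20439097]
shift cm [1.000e-02 2.300e-01 1.484e+01] turn [-0.005  0.002  0.002] t 17.83
```

Emit:
{"method": "drive_tool", "body": {"rows": [[1.5,[0,0,3],[0,0,0]],[1.5,[0,0,7],[0,0,0]],[1.5,[0,0,11],[0,0,0]],[1.5,[0,0,13.5],[0,0,0]],[1.5,[0,0,14.6],[0,0,0]],[1.5,[0,0,15.1],[0,0,0]],[1.5,[0,0,15.1],[0,0,0]],[1.5,[0,0,15.1],[0,0,0]]]}}

```text
time_s: 18.5
eef_pos: [0.4675, 0.1489, 0.0568]
ee_rot: [179.9, 0.0, 80.1]
wrist_force: [0.1, -0.6, -5.1]
opening: 0.0214
grasp_force: 45.0
```

Emit:
{"method": "drive_tool", "body": {"rows": [[5,[0,0,0],[0,0,0]],[5,[0,0,0],[0,0,0]],[5,[0,0,0],[0,0,0]],[5,[0,0,0],[0,0,0]],[5,[0,0,-3],[0,0,0]],[5,[0,0,-7],[0,0,0]],[5,[0,0,-11],[0,0,0]],[5,[0,0,-15],[0,0,0]]], "force": 20}}

```text
time_s: 19.17
eef_pos: [0.4667, 0.1498, 0.2086]
ee_rot: [180.0, -0.0, 80.2]
wrist_force: [1.0, 0.8, 0.6]
opening: 0.0501
grasp_force: 0.0
```

```bash
python3 - <<'E'
from h import *
print(sense()["eef_pos"])
go(P["tin"]+[0,-.002],170.17,.15);go(P["tin"]+[0,-.002],-9.83,.15);print(sense()["joint_positions"].round())
E
```

```text
[0.4667088  0.14977107 0.20858832]
shift cm [-43.88   5.98   5.86] turn [ 0.     0.    -1.571] t 19.17
shift cm [-43.88   5.98   5.86] turn [ 0.    -0.     1.571] t 19.17
[ 12. -14. 115.  -0.  79.  21.]
```

Emit:
{"method": "drive_tool", "body": {"rows": [[5,[-3,0.4,0],[0,0,0.1]],[7,[-43.9,6,0],[0,0,1.571]],[9.5,[-43.9,6,0],[0,0,1.571]],[9.5,[-43.9,6,0],[0,0,1.571]],[9.5,[-43.9,6,0],[0,0,1.571]],[9.5,[-43.9,6,0],[0,0,1.571]],[9.5,[-43.9,6,0],[0,0,1.571]],[9.5,[-43.9,6,0],[0,0,1.571]]]}}

```text
time_s: 19.83
eef_pos: [0.4551, -0.1741, 0.2075]
ee_rot: [179.9, -0.1, 23.9]
wrist_force: [0.8, 0.5, -0.1]
opening: 0.0912
grasp_force: 0.0
```

```bash
python3 - <<'E'
from h import *
go(P["tin"]+[0,-.002],-9.83,.2)
s=read_camera("side")
crop(s["img"],225,130,180,150,4,"pics/e3.png")
E
```

```text
shift cm [-5.23 10.67  0.76] turn [ 0.001 -0.002  0.589] t 19.83
```

View pics/e3.png

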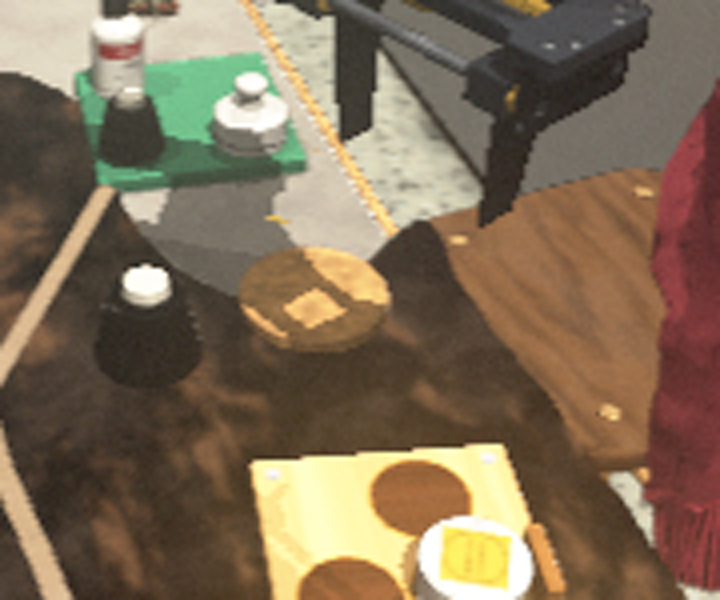

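All three stand upright on the mat: bottle at (118,60), spool at (132,130), weight at (250,115). The tin is still in its place at (475,570). Now the tin.

Emit:
{"method": "drive_tool", "body": {"rows": [[9.5,[-5.2,10.7,0.8],[0,0,0.589]],[9.5,[-5.2,10.7,0.8],[0,0,0.589]],[9.5,[-5.2,10.7,0.8],[0,0,0.589]],[9.5,[-5.2,10.7,0.8],[0,0,0.589]],[9.5,[-5.2,10.7,0.8],[0,0,0.589]],[9.5,[-5.2,10.7,0.8],[0,0,0.589]],[9.5,[-5.2,10.7,0.8],[0,0,0.589]],[9.5,[-5.2,10.7,0.8],[0,0,0.589]]]}}

```text
time_s: 20.55
eef_pos: [0.4521, -0.2905, 0.1989]
ee_rot: [180.0, -0.0, -9.3]
wrist_force: [0.4, -0.5, -0.0]
opening: 0.0951
grasp_force: 0.0
```

```bash
python3 - <<'E'
from h import *
print(sense()["eef_pos"])
go(P["tin"]+[0.001,-.002],-9.83,.023)
E
```

```text
[ 0.4521355  -0.29049817  0.19885721]
shift cm [-0.02  0.23 17.59] turn [ 0.    -0.001  0.009] t 20.55
```

Emit:
{"method": "drive_tool", "body": {"rows": [[9.5,[0,0.2,4],[0,0,0.009]],[9.5,[0,0.2,8],[0,0,0.009]],[9.5,[0,0.2,12],[0,0,0.009]],[9.5,[0,0.2,15],[0,0,0.009]],[9.5,[0,0.2,16.5],[0,0,0.009]],[9.5,[0,0.2,17.2],[0,0,0.009]],[9.5,[0,0.2,17.5],[0,0,0.009]],[9.5,[0,0.2,17.5],[0,0,0.009]]]}}

```text
time_s: 21.22
eef_pos: [0.452, -0.2928, 0.024]
ee_rot: [180.0, -0.0, -9.9]
wrist_force: [-0.7, -0.4, 0.3]
opening: 0.0949
grasp_force: 0.0
```

Emit:
{"method": "drive_tool", "body": {"rows": [[5,[0,0,0],[0,0,0]],[5,[0,0,0],[0,0,0]],[5,[0,0,0],[0,0,0]],[5,[0,0,0],[0,0,0]],[5,[0,0,0],[0,0,0]],[5,[0,0,0],[0,0,0]],[5,[0,0,0],[0,0,0]],[5,[0,0,0],[0,0,0]]], "force": 15}}

```text
time_s: 21.88
eef_pos: [0.4517, -0.2929, 0.0238]
ee_rot: [180.0, -0.0, -10.0]
wrist_force: [-1.1, 1.0, 1.4]
opening: 0.0576
grasp_force: 15.0
```

Emit:
{"method": "drive_tool", "body": {"rows": [[5,[0,0,-1],[0,0,0]],[5,[0,0,-4],[0,0,0]],[5,[0,0,-8],[0,0,0]],[5,[0,0,-12],[0,0,0]],[5,[0,0,-15],[0,0,0]],[5,[0,0,-15],[0,0,0]],[5,[0,0,-15],[0,0,0]]]}}

```text
time_s: 22.47
eef_pos: [0.4527, -0.2938, 0.1767]
ee_rot: [179.8, -0.3, -10.0]
wrist_force: [-0.3, -0.1, -1.9]
opening: 0.0575
grasp_force: 15.0
```

```bash
python3 - <<'E'
from h import *
print(sense()["eef_pos"])
go([.455,-.0392],-9.83,.173)
E
```

```text
[ 0.4527149  -0.29375158  0.17665971]
shift cm [ -4.19 -25.11   0.28] turn [ 0.003 -0.005 -0.003] t 22.47
```

Emit:
{"method": "drive_tool", "body": {"rows": [[5,[-0.5,-3,0],[0,0,0]],[5,[-1.1,-6.5,0],[0,0,0]],[5,[-1.7,-10,0],[0,0,0]],[5,[-2.3,-14,0],[0,0,0]],[5,[-2.9,-18,0],[0,0,0]],[5,[-3.6,-21.5,0],[0,0,0]],[5,[-4,-24,0],[0,0,0]],[5,[-4.2,-25,0],[0,0,0]]]}}

```text
time_s: 23.13
eef_pos: [0.4517, -0.0362, 0.171]
ee_rot: [-179.9, 0.3, -9.8]
wrist_force: [0.1, -0.4, -1.5]
opening: 0.0576
grasp_force: 15.0
```

Emit:
{"method": "drive_tool", "body": {"rows": [[5,[0,0,0],[0,0,0]],[5,[0,0,0],[0,0,0]],[5,[0,0,3],[0,0,0]],[5,[0,0,6],[0,0,0]],[5,[0,0,8],[0,0,0]],[5,[0,0,8],[0,0,0]],[5,[0,0,8],[0,0,0]]]}}

```text
time_s: 23.72
eef_pos: [0.4524, -0.0404, 0.0922]
ee_rot: [180.0, 0.2, -10.1]
wrist_force: [0.5, 0.5, -0.4]
opening: 0.0576
grasp_force: 15.0
```

```bash
python3 - <<'E'
from h import *
print(sense()["eef_pos"])
go([.455,-.0392],-9.83,.022)
E
```

```text
[ 0.45237995 -0.04040144  0.09215428]
shift cm [ 0.26 -0.17  7.01] turn [ 0.     0.004 -0.005] t 23.72
```

Emit:
{"method": "drive_tool", "body": {"rows": [[5,[0.2,-0.1,3],[0,0,0]],[5,[0.2,-0.1,5.5],[0,0,0]],[5,[0.2,-0.1,6.7],[0,0,0]],[5,[0.2,-0.1,7.1],[0,0,0]],[5,[0.2,-0.1,7.1],[0,0,0]],[5,[0.2,-0.1,7.1],[0,0,0]]]}}

```text
time_s: 24.22
eef_pos: [0.4573, -0.0394, 0.0244]
ee_rot: [180.0, -0.2, -10.0]
wrist_force: [-0.6, -0.2, 0.1]
opening: 0.0578
grasp_force: 15.0
```

Emit:
{"method": "drive_tool", "body": {"rows": [[8,[0,0,0],[0,0,0]],[8,[0,0,0],[0,0,0]],[8,[0,0,0],[0,0,0]],[8,[0,0,0],[0,0,0]],[8,[0,0,-4],[0,0,0]],[8,[0,0,-8],[0,0,0]],[8,[0,0,-12],[0,0,0]],[8,[0,0,-16],[0,0,0]]]}}

```text
time_s: 24.88
eef_pos: [0.4552, -0.0385, 0.1844]
ee_rot: [180.0, -0.0, -10.0]
wrist_force: [0.9, 0.5, 0.7]
opening: 0.0801
grasp_force: 0.0
```

```bash
python3 - <<'E'
from h import *
print(sense()["eef_pos"])
go([.4675,.1490],80.17,.2)
E
```

```text
[ 0.45522796 -0.03852893  0.18441891]
shift cm [ -2.04 -18.68  -1.56] turn [ 0.    -0.    -1.573] t 24.88
```

Emit:
{"method": "drive_tool", "body": {"rows": [[8,[0,0,-2],[0,0,-0.12]],[6,[-2,-18.7,-2],[0,0,-1.573]],[6,[-2,-18.7,-2],[0,0,-1.573]],[6,[-2,-18.7,-2],[0,0,-1.573]],[6,[-2,-18.7,-2],[0,0,-1.573]],[6,[-2,-18.7,-2],[0,0,-1.573]],[6,[-2,-18.7,-2],[0,0,-1.573]],[6,[-2,-18.7,-2],[0,0,-1.573]]]}}

```text
time_s: 25.55
eef_pos: [0.4682, 0.1506, 0.2027]
ee_rot: [180.0, -0.0, 47.6]
wrist_force: [1.1, 0.3, 0.4]
opening: 0.0598
grasp_force: 0.0
```

```bash
python3 - <<'E'
from h import *
go([.467,.1495],80.17,.204)
s=read_camera("side");t=read_camera("top")
a=s["img"][120:300,225:405];b=t["img"][110:200,160:390]
a=cv2.resize(a,(400,400),interpolation=cv2.INTER_CUBIC)
crop(a,0,0,400,400,1.5,"pics/e4.png")
H,S,V=[q.astype(int) for q in cv2.split(cv2.cvtColor(t["img"],cv2.COLOR_RGB2HSV))]
k=blob((H>18)&(H<32)&(S>140)&(V>150),np.array((263,157)),15,20)
print(None if k is None else (cast(t,k,.045).mean(0),k.mean(0),len(k)))
E
```

```text
shift cm [-0.16 -0.01 -0.13] turn [ 0.    -0.    -0.569] t 25.55
(array([ 0.45772159, -0.03756486]), array([263.72727273, 155.04545455]), 22)
```

View pics/e4.png

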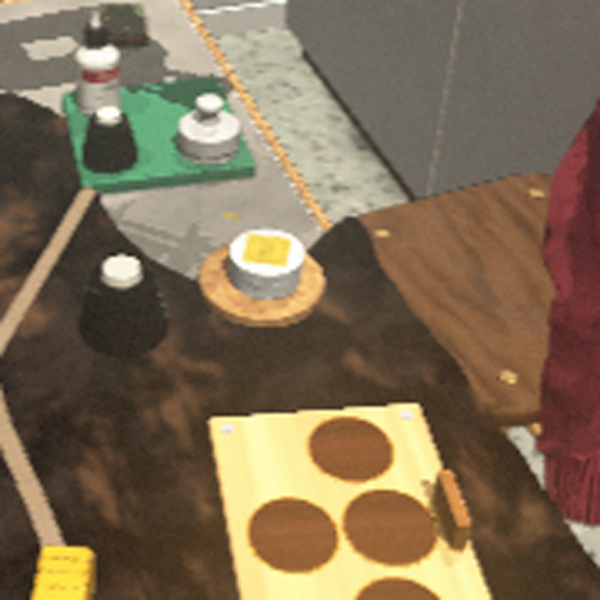

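The tin sits centred on the coaster at crop (265,265), within 3 mm of the coaster's centre. The other three stand on the mat. Returning the weight first.

Emit:
{"method": "drive_tool", "body": {"rows": [[6,[-0.1,0,0],[0,0,-0.12]],[6,[-0.1,0,0],[0,0,-0.24]],[6,[-0.1,0,0],[0,0,-0.36]],[6,[-0.1,0,0],[0,0,-0.48]],[6,[-0.1,0,0],[0,0,-0.569]],[6,[-0.1,0,0],[0,0,-0.569]],[6,[-0.1,0,0],[0,0,-0.569]],[6,[-0.1,0,0],[0,0,-0.569]]]}}

```text
time_s: 26.32
eef_pos: [0.4677, 0.148, 0.2026]
ee_rot: [180.0, -0.0, 79.4]
wrist_force: [0.1, -1.0, 0.6]
opening: 0.0599
grasp_force: 0.0
```

```bash
python3 - <<'E'
from h import *
print(sense()["eef_pos"])
go([.467,.1495],80.17,.056)
E
```

```text
[0.46774256 0.147997   0.20259479]
shift cm [ 0.13 -0.1  14.66] turn [ 0.    -0.    -0.013] t 26.32
```

Emit:
{"method": "drive_tool", "body": {"rows": [[6,[0.1,0,4],[0,0,-0.013]],[6,[0.1,0,8],[0,0,-0.013]],[6,[0.1,0,12],[0,0,-0.013]],[6,[0.1,0,13.8],[0,0,-0.013]],[6,[0.1,0,14.4],[0,0,-0.013]],[6,[0.1,0,14.6],[0,0,-0.013]],[6,[0.1,0,14.6],[0,0,-0.013]],[6,[0.1,0,14.6],[0,0,-0.013]]]}}

```text
time_s: 26.98
eef_pos: [0.4697, 0.1496, 0.0587]
ee_rot: [179.8, -0.1, 80.3]
wrist_force: [-0.6, -1.4, -0.3]
opening: 0.0599
grasp_force: 0.0
```

Emit:
{"method": "drive_tool", "body": {"rows": [[1.5,[0,0,0],[0,0,0]],[1.5,[0,0,0],[0,0,0]],[1.5,[0,0,0],[0,0,0]],[1.5,[0,0,0],[0,0,0]],[1.5,[0,0,0],[0,0,0]],[1.5,[0,0,0],[0,0,0]],[1.5,[0,0,0],[0,0,0]],[1.5,[0,0,0],[0,0,0]]], "force": 45}}

```text
time_s: 27.65
eef_pos: [0.4682, 0.1492, 0.0566]
ee_rot: [180.0, -0.0, 80.4]
wrist_force: [0.4, -0.3, -0.5]
opening: 0.0211
grasp_force: 45.0
```

Emit:
{"method": "drive_tool", "body": {"rows": [[1.5,[0,0,-0.5],[0,0,0]],[1.5,[0,0,-3],[0,0,0]],[1.5,[0,0,-7],[0,0,0]],[1.5,[0,0,-11],[0,0,0]],[1.5,[0,0,-14],[0,0,0]],[1.5,[0,0,-15],[0,0,0]],[1.5,[0,0,-15],[0,0,0]],[1.5,[0,0,-15],[0,0,0]]]}}

```text
time_s: 28.32
eef_pos: [0.4667, 0.149, 0.2044]
ee_rot: [-179.8, 0.1, 80.4]
wrist_force: [-0.6, -0.2, -6.3]
opening: 0.0212
grasp_force: 45.0
```

```bash
python3 - <<'E'
from h import *
print(sense()["eef_pos"])
go([.4295,-.3563],80.17,.207)
E
```

```text
[0.46670857 0.14896946 0.20441297]
shift cm [-50.44   4.78  -0.21] turn [-0.003  0.001  0.004] t 28.32
```

Emit:
{"method": "drive_tool", "body": {"rows": [[1.5,[-2,0.2,0],[0,0,0]],[1.5,[-5,0.5,0],[0,0,0]],[1.5,[-9,0.9,0],[0,0,0]],[1.5,[-13,1.2,0],[0,0,0]],[1.5,[-17,1.6,0],[0,0,0]],[1.5,[-21,2,0],[0,0,0]],[1.5,[-25,2.4,0],[0,0,0]],[1.5,[-29,2.8,0],[0,0,0]]]}}

```text
time_s: 28.98
eef_pos: [0.4443, -0.1423, 0.2019]
ee_rot: [-179.6, -0.1, 80.4]
wrist_force: [1.1, 0.0, -6.2]
opening: 0.0211
grasp_force: 45.0
```

Emit:
{"method": "drive_tool", "body": {"rows": [[1.5,[-4,0.4,0],[0,0,0]],[1.5,[-8,0.8,0],[0,0,0]],[1.5,[-12,1.1,0],[0,0,0]],[1.5,[-16,1.5,0],[0,0,0]],[1.5,[-19,1.8,0],[0,0,0]],[1.5,[-21,2,0],[0,0,0]],[1.5,[-21.4,2,0],[0,0,0]],[1.5,[-21.4,2,0],[0,0,0]]]}}

```text
time_s: 29.65
eef_pos: [0.4289, -0.3555, 0.2019]
ee_rot: [-179.6, -0.3, 80.2]
wrist_force: [0.0, 0.7, -5.8]
opening: 0.0211
grasp_force: 45.0
```

Emit:
{"method": "drive_tool", "body": {"rows": [[1.5,[0,0,0],[0,0,0]],[1.5,[0,0,0],[0,0,0]],[1.5,[0,0,5],[0,0,0]],[1.5,[0,0,8],[0,0,0]],[1.5,[0,0,10],[0,0,0]],[1.5,[0,0,10],[0,0,0]],[1.5,[0,0,10],[0,0,0]]]}}

```text
time_s: 30.23
eef_pos: [0.4303, -0.3538, 0.105]
ee_rot: [-179.8, -0.1, 80.5]
wrist_force: [0.6, -0.8, -5.3]
opening: 0.0212
grasp_force: 45.0
```

```bash
python3 - <<'E'
from h import *
print(sense()["eef_pos"])
go([.4295,-.3563],80.17,.058)
E
```

```text
[ 0.43034685 -0.35382293  0.10504139]
shift cm [-0.27 -0.03  4.7 ] turn [-0.003 -0.002  0.005] t 30.23
```

Emit:
{"method": "drive_tool", "body": {"rows": [[1.5,[-0.2,0,2],[0,0,0]],[1.5,[-0.2,0,3.8],[0,0,0]],[1.5,[-0.2,0,4.4],[0,0,0]],[1.5,[-0.2,0,4.7],[0,0,0]],[1.5,[-0.2,0,4.7],[0,0,0]],[1.5,[-0.2,0,4.7],[0,0,0]]]}}

```text
time_s: 30.73
eef_pos: [0.4316, -0.3585, 0.0614]
ee_rot: [179.9, 0.1, 80.4]
wrist_force: [-0.0, -0.1, -5.2]
opening: 0.0217
grasp_force: 45.0
```

Emit:
{"method": "drive_tool", "body": {"rows": [[5,[0,0,0],[0,0,0]],[5,[0,0,0],[0,0,0]],[5,[0,0,0],[0,0,0]],[5,[0,0,0],[0,0,0]],[5,[0,0,-3],[0,0,0]],[5,[0,0,-7],[0,0,0]],[5,[0,0,-11],[0,0,0]],[5,[0,0,-15],[0,0,0]]], "force": 20}}

```text
time_s: 31.4
eef_pos: [0.4305, -0.3576, 0.2118]
ee_rot: [180.0, 0.0, 80.4]
wrist_force: [0.2, 0.4, -0.2]
opening: 0.0499
grasp_force: 0.0
```

```bash
python3 - <<'E'
from h import *
print(sense()["eef_pos"])
go([.3756,.1572],80.17,.2)
E
```

```text
[ 0.43053599 -0.35763241  0.21175865]
shift cm [ 49.84 -14.03   1.15] turn [0.001 0.    0.004] t 31.4
```

Emit:
{"method": "drive_tool", "body": {"rows": [[8,[49.8,-14,1],[0,0,0.004]],[8,[49.8,-14,1],[0,0,0.004]],[8,[49.8,-14,1],[0,0,0.004]],[8,[49.8,-14,1],[0,0,0.004]],[8,[49.8,-14,1],[0,0,0.004]],[8,[49.8,-14,1],[0,0,0.004]],[8,[49.8,-14,1],[0,0,0.004]],[8,[49.8,-14,1],[0,0,0.004]]]}}

```text
time_s: 32.07
eef_pos: [0.395, -0.0247, 0.2041]
ee_rot: [179.8, -0.0, 80.1]
wrist_force: [1.5, 0.8, 0.4]
opening: 0.0796
grasp_force: 0.0
```

```bash
python3 - <<'E'
from h import *
go([.3756,.1572],80.17,.2)
E
```

```text
shift cm [17.58 -5.05  0.39] turn [ 0.003 -0.    -0.001] t 32.07
```

Emit:
{"method": "drive_tool", "body": {"rows": [[8,[4,-1.1,0],[0,0,0]],[8,[8,-2.3,0],[0,0,0]],[8,[12,-3.4,0],[0,0,0]],[8,[16,-4.6,0],[0,0,0]],[8,[17.5,-5,0],[0,0,0]],[8,[17.5,-5,0],[0,0,0]],[8,[17.5,-5,0],[0,0,0]]]}}

```text
time_s: 32.65
eef_pos: [0.3761, 0.1552, 0.2037]
ee_rot: [179.9, 0.0, 80.3]
wrist_force: [-0.3, 0.3, 0.6]
opening: 0.0796
grasp_force: 0.0
```

```bash
python3 - <<'E'
from h import *
print(sense()["eef_pos"])
go([.3756,.1572],80.17,.033)
E
```

```text
[0.37606236 0.15523447 0.20369127]
shift cm [ 0.19 -0.1  17.07] turn [0.001 0.    0.002] t 32.65
```

Emit:
{"method": "drive_tool", "body": {"rows": [[8,[0.1,0,4],[0,0,0]],[8,[0.1,0,8],[0,0,0]],[8,[0.1,0,12],[0,0,0]],[8,[0.1,0,15],[0,0,0]],[8,[0.1,0,16.5],[0,0,0]],[8,[0.1,0,17],[0,0,0]],[8,[0.1,0,17],[0,0,0]],[8,[0.1,0,17],[0,0,0]]]}}

```text
time_s: 33.32
eef_pos: [0.3774, 0.1551, 0.0343]
ee_rot: [179.9, -0.0, 80.1]
wrist_force: [0.3, 0.0, 0.2]
opening: 0.0801
grasp_force: 0.0
```

Emit:
{"method": "drive_tool", "body": {"rows": [[4.5,[0,0,0],[0,0,0]],[4.5,[0,0,0],[0,0,0]],[4.5,[0,0,0],[0,0,0]],[4.5,[0,0,0],[0,0,0]],[4.5,[0,0,0],[0,0,0]],[4.5,[0,0,0],[0,0,0]],[4.5,[0,0,0],[0,0,0]]], "force": 15}}

```text
time_s: 33.9
eef_pos: [0.3765, 0.1558, 0.0336]
ee_rot: [180.0, -0.0, 80.2]
wrist_force: [-1.9, 0.0, 4.0]
opening: 0.0516
grasp_force: 15.0
```

Emit:
{"method": "drive_tool", "body": {"rows": [[4.5,[0,0,-1],[0,0,0]],[4.5,[0,0,-4],[0,0,0]],[4.5,[0,0,-8],[0,0,0]],[4.5,[0,0,-12],[0,0,0]],[4.5,[0,0,-15],[0,0,0]],[4.5,[0,0,-16],[0,0,0]],[4.5,[0,0,-16],[0,0,0]],[4.5,[0,0,-16],[0,0,0]]]}}

```text
time_s: 34.57
eef_pos: [0.3758, 0.1555, 0.1923]
ee_rot: [-180.0, 0.0, 80.1]
wrist_force: [-0.3, -1.1, -1.2]
opening: 0.0519
grasp_force: 15.0
```

```bash
python3 - <<'E'
from h import *
print(sense()["eef_pos"])
go([.4521,-.2257],80.17,.194)
E
```

```text
[0.37575248 0.15554705 0.19227366]
shift cm [-36.26  14.05  -0.17] turn [-0.001  0.    -0.   ] t 34.57
```

Emit:
{"method": "drive_tool", "body": {"rows": [[4.5,[-3,1.1,0],[0,0,0]],[4.5,[-6.5,2.5,0],[0,0,0]],[4.5,[-10,3.9,0],[0,0,0]],[4.5,[-13.5,5.2,0],[0,0,0]],[4.5,[-17,6.6,0],[0,0,0]],[4.5,[-20.5,8,0],[0,0,0]],[4.5,[-24,9.3,0],[0,0,0]],[4.5,[-27.5,10.7,0],[0,0,0]]]}}

```text
time_s: 35.23
eef_pos: [0.4326, -0.1348, 0.1893]
ee_rot: [-179.7, -0.1, 80.1]
wrist_force: [0.7, 0.0, -0.2]
opening: 0.0517
grasp_force: 15.0
```

Emit:
{"method": "drive_tool", "body": {"rows": [[4.5,[-3.5,1.3,0],[0,0,0]],[4.5,[-6.5,2.5,0],[0,0,0]],[4.5,[-8.3,3.2,0],[0,0,0]],[4.5,[-8.7,3.3,0],[0,0,0]],[4.5,[-8.7,3.3,4],[0,0,0]],[4.5,[-8.7,3.3,8],[0,0,0]],[4.5,[-8.7,3.3,10],[0,0,0]],[4.5,[-8.7,3.3,10],[0,0,0]]]}}

```text
time_s: 35.9
eef_pos: [0.4464, -0.2207, 0.0844]
ee_rot: [-179.1, -0.4, 80.2]
wrist_force: [-1.0, -0.2, -1.1]
opening: 0.0517
grasp_force: 15.0
```

Emit:
{"method": "drive_tool", "body": {"rows": [[4.5,[0,0,0],[0,0,0]],[4.5,[0,0,0],[0,0,0]]]}}

```text
time_s: 36.07
eef_pos: [0.4525, -0.2246, 0.0936]
ee_rot: [180.0, 0.0, 80.2]
wrist_force: [0.1, -0.5, -1.4]
opening: 0.0515
grasp_force: 15.0
```

```bash
python3 - <<'E'
from h import *
print(sense()["eef_pos"])
go([.4521,-.2257],80.17,.035)
E
```

```text
[ 0.45247246 -0.22464738  0.09361751]
shift cm [-0.11 -0.02  5.86] turn [0. 0. 0.] t 36.07
```

Emit:
{"method": "drive_tool", "body": {"rows": [[4.5,[-0.1,0,2],[0,0,0]],[4.5,[-0.1,0,4],[0,0,0]],[4.5,[-0.1,0,5.2],[0,0,0]],[4.5,[-0.1,0,5.7],[0,0,0]],[4.5,[-0.1,0,5.7],[0,0,0]],[4.5,[-0.1,0,5.7],[0,0,0]],[4.5,[-0.1,0,5.7],[0,0,0]]]}}

```text
time_s: 36.65
eef_pos: [0.4529, -0.2265, 0.0375]
ee_rot: [179.9, 0.1, 80.1]
wrist_force: [-0.0, 0.6, -0.4]
opening: 0.0519
grasp_force: 15.0
```

Emit:
{"method": "drive_tool", "body": {"rows": [[7,[0,0,0],[0,0,0]],[7,[0,0,0],[0,0,0]],[7,[0,0,0],[0,0,0]],[7,[0,0,0],[0,0,0]],[7,[0,0,-4],[0,0,0]],[7,[0,0,-8],[0,0,0]],[7,[0,0,-12],[0,0,0]],[7,[0,0,-16],[0,0,0]]]}}

```text
time_s: 37.32
eef_pos: [0.4516, -0.2257, 0.1977]
ee_rot: [-180.0, -0.0, 80.1]
wrist_force: [1.2, -0.6, -0.1]
opening: 0.0696
grasp_force: 0.0
```

```bash
python3 - <<'E'
from h import *
print(sense()["eef_pos"])
go([.386,.2472],80.17,.22)
E
```

```text
[ 0.45156981 -0.2256719   0.1977304 ]
shift cm [ 45.47 -14.55  -2.21] turn [-0. -0. -0.] t 37.32
```

Emit:
{"method": "drive_tool", "body": {"rows": [[8,[0,0,-2.2],[0,0,0]],[8,[45.5,-14.5,-2.2],[0,0,0]],[8,[45.5,-14.5,-2.2],[0,0,0]],[8,[45.5,-14.5,-2.2],[0,0,0]],[8,[45.5,-14.5,-2.2],[0,0,0]],[8,[45.5,-14.5,-2.2],[0,0,0]],[8,[45.5,-14.5,-2.2],[0,0,0]],[8,[45.5,-14.5,-2.2],[0,0,0]]]}}

```text
time_s: 37.98
eef_pos: [0.4116, 0.0647, 0.2184]
ee_rot: [179.9, -0.0, 80.1]
wrist_force: [-0.8, 0.3, -0.3]
opening: 0.0802
grasp_force: 0.0
```

```bash
python3 - <<'E'
from h import *
go([.386,.2472],80.17,.22)
E
```

```text
shift cm [17.54 -5.66 -0.16] turn [ 0.001 -0.    -0.001] t 37.98
```

Emit:
{"method": "drive_tool", "body": {"rows": [[8,[4,-1.3,0],[0,0,0]],[8,[8,-2.6,0],[0,0,0]],[8,[12,-3.9,0],[0,0,0]],[8,[16,-5.2,0],[0,0,0]],[8,[17.5,-5.7,0],[0,0,0]],[8,[17.5,-5.7,0],[0,0,0]],[8,[17.5,-5.7,0],[0,0,0]],[8,[17.5,-5.7,0],[0,0,0]]]}}

```text
time_s: 38.65
eef_pos: [0.3861, 0.2445, 0.218]
ee_rot: [180.0, 0.0, 80.1]
wrist_force: [0.3, 1.2, -0.6]
opening: 0.08
grasp_force: 0.0
```

```bash
python3 - <<'E'
from h import *
print(sense()["eef_pos"])
go([.386,.2472],80.17,.072)
E
```

```text
[0.38614122 0.24445949 0.21795586]
shift cm [ 0.28 -0.06 14.6 ] turn [ 0.     0.001 -0.001] t 38.65
```

Emit:
{"method": "drive_tool", "body": {"rows": [[8,[0.2,0,4],[0,0,0]],[8,[0.2,0,8],[0,0,0]],[8,[0.2,0,12],[0,0,0]],[8,[0.2,0,14],[0,0,0]],[8,[0.2,0,14.6],[0,0,0]],[8,[0.2,0,14.6],[0,0,0]],[8,[0.2,0,14.6],[0,0,0]]]}}

```text
time_s: 39.23
eef_pos: [0.3877, 0.2468, 0.0734]
ee_rot: [179.9, -0.1, 80.1]
wrist_force: [0.1, -0.5, 1.1]
opening: 0.0802
grasp_force: 0.0
```

Emit:
{"method": "drive_tool", "body": {"rows": [[3.5,[0,0,0],[0,0,0]],[3.5,[0,0,0],[0,0,0]],[3.5,[0,0,0],[0,0,0]],[3.5,[0,0,0],[0,0,0]],[3.5,[0,0,0],[0,0,0]],[3.5,[0,0,0],[0,0,0]],[3.5,[0,0,0],[0,0,0]],[3.5,[0,0,0],[0,0,0]]], "force": 15}}

```text
time_s: 39.9
eef_pos: [0.3865, 0.2473, 0.0722]
ee_rot: [180.0, -0.0, 80.2]
wrist_force: [0.2, 0.2, 1.0]
opening: 0.042
grasp_force: 15.0
```

Emit:
{"method": "drive_tool", "body": {"rows": [[3.5,[0,0,-1],[0,0,0]],[3.5,[0,0,-4],[0,0,0]],[3.5,[0,0,-8],[0,0,0]],[3.5,[0,0,-11],[0,0,0]],[3.5,[0,0,-13],[0,0,0]],[3.5,[0,0,-14],[0,0,0]],[3.5,[0,0,-14],[0,0,0]],[3.5,[0,0,-14],[0,0,0]]]}}

```text
time_s: 40.57
eef_pos: [0.3861, 0.247, 0.2115]
ee_rot: [-180.0, 0.0, 80.1]
wrist_force: [-0.4, 0.4, -1.4]
opening: 0.0415
grasp_force: 15.0
```

```bash
python3 - <<'E'
from h import *
print(sense()["eef_pos"])
go([.3893,-.2813],80.17,.212)
E
```

```text
[0.38611176 0.24701997 0.21151625]
shift cm [-5.20e+01  9.36e+00 -3.00e-02] turn [-0.  0. -0.] t 40.57
```

Emit:
{"method": "drive_tool", "body": {"rows": [[3.5,[-3,0.5,0],[0,0,0]],[3.5,[-7,1.3,0],[0,0,0]],[3.5,[-11,2,0],[0,0,0]],[3.5,[-15,2.7,0],[0,0,0]],[3.5,[-19,3.4,0],[0,0,0]],[3.5,[-23,4.1,0],[0,0,0]],[3.5,[-27,4.9,0],[0,0,0]],[3.5,[-31,5.6,0],[0,0,0]]]}}

```text
time_s: 41.23
eef_pos: [0.3868, -0.0694, 0.2094]
ee_rot: [-179.8, -0.0, 80.1]
wrist_force: [1.0, -0.1, -2.2]
opening: 0.0415
grasp_force: 15.0
```

Emit:
{"method": "drive_tool", "body": {"rows": [[3.5,[-4,0.7,0],[0,0,0]],[3.5,[-8,1.4,0],[0,0,0]],[3.5,[-12,2.2,0],[0,0,0]],[3.5,[-16,2.9,0],[0,0,0]],[3.5,[-19,3.5,0],[0,0,0]],[3.5,[-20.5,3.7,0],[0,0,0]],[3.5,[-21,3.8,0],[0,0,0]],[3.5,[-21,3.8,0],[0,0,0]]]}}

```text
time_s: 41.9
eef_pos: [0.389, -0.2812, 0.2095]
ee_rot: [-179.8, -0.2, 80.0]
wrist_force: [0.1, 0.1, -0.6]
opening: 0.0418
grasp_force: 15.0
```

Emit:
{"method": "drive_tool", "body": {"rows": [[3.5,[0,0,0],[0,0,0]],[3.5,[0,0,3],[0,0,0]],[3.5,[0,0,6],[0,0,0]],[3.5,[0,0,8],[0,0,0]],[3.5,[0,0,8],[0,0,0]],[3.5,[0,0,8],[0,0,0]]]}}

```text
time_s: 42.4
eef_pos: [0.3895, -0.2793, 0.1309]
ee_rot: [-179.9, -0.1, 80.2]
wrist_force: [0.3, 0.1, -0.8]
opening: 0.0415
grasp_force: 15.0
```

```bash
python3 - <<'E'
from h import *
print(sense()["eef_pos"])
go([.3893,-.2813],80.17,.0738)
E
```

```text
[ 0.38948636 -0.27929916  0.13086127]
shift cm [-0.21  0.03  5.71] turn [-0.003 -0.002  0.001] t 42.4
```

Emit:
{"method": "drive_tool", "body": {"rows": [[3.5,[-0.2,0,2],[0,0,0]],[3.5,[-0.2,0,4],[0,0,0]],[3.5,[-0.2,0,5.2],[0,0,0]],[3.5,[-0.2,0,5.7],[0,0,0]],[3.5,[-0.2,0,5.7],[0,0,0]],[3.5,[-0.2,0,5.7],[0,0,0]],[3.5,[-0.2,0,5.7],[0,0,0]]]}}

```text
time_s: 42.98
eef_pos: [0.3905, -0.2839, 0.0766]
ee_rot: [179.9, 0.1, 80.2]
wrist_force: [0.2, 0.2, -0.7]
opening: 0.0418
grasp_force: 15.0
```

Emit:
{"method": "drive_tool", "body": {"rows": [[6.5,[0,0,0],[0,0,0]],[6.5,[0,0,0],[0,0,0]],[6.5,[0,0,0],[0,0,0]],[6.5,[0,0,0],[0,0,0]],[6.5,[0,0,-4],[0,0,0]],[6.5,[0,0,-8],[0,0,0]],[6.5,[0,0,-12],[0,0,0]],[6.5,[0,0,-16],[0,0,0]]]}}

```text
time_s: 43.65
eef_pos: [0.3893, -0.2829, 0.2368]
ee_rot: [-180.0, -0.0, 80.1]
wrist_force: [1.5, -0.1, -0.0]
opening: 0.0648
grasp_force: 0.0
```

Emit:
{"method": "drive_tool", "body": {"rows": [[6.5,[4,0,0],[0,0,0]],[6.5,[8,0,0],[0,0,0]],[6.5,[12,0,0],[0,0,0]],[6.5,[16,0,0],[0,0,0]],[6.5,[20,0,0],[0,0,0]],[6.5,[24,0,0],[0,0,0]],[6.5,[28,0,0],[0,0,0]],[6.5,[32,0,0],[0,0,0]]]}}

```text
time_s: 44.32
eef_pos: [0.4444, 0.034, 0.2355]
ee_rot: [179.9, -0.0, 80.1]
wrist_force: [1.3, 0.3, -0.0]
opening: 0.0652
grasp_force: 0.0
```

```bash
python3 - <<'E'
from h import *
s=read_camera("side");t=read_camera("top")
a=t["img"][110:200,230:385];b=s["img"][170:330,235:400]
a=cv2.resize(a,(400,232),interpolation=cv2.INTER_CUBIC);b=cv2.resize(b,(380,368),interpolation=cv2.INTER_CUBIC)
out=np.zeros((600,400,3),np.uint8);out[:232]=a;out[232:,:380]=b
cv2.imwrite("pics/f1.png",cv2.cvtColor(out,cv2.COLOR_RGB2BGR))
b0=cv2.imread("pics/side0.png")[...,::-1];a0=cv2.imread("pics/top0.png")[...,::-1]
def m(img,box,f):
    x0,y0,x1,y1=box;h=cv2.cvtColor(np.ascontiguousarray(img),cv2.COLOR_RGB2HSV)[y0:y1,x0:x1].astype(int)
    ys,xs=np.nonzero(f(h));return (xs.mean()+x0).round(2),(ys.mean()+y0).round(2),len(xs)
white=lambda h:(h[...,1]<60)&(h[...,2]>150)
dark=lambda h:(h[...,2]<60)
for n,i0,i1,box,f in (("spool top",a0,t["img"],(312,150,326,164),white),("spool dark",a0,t["img"],(308,148,330,170),dark),("weight",a0,t["img"],(346,153,368,177),lambda h:h[...,1]<60),("bottle cap",a0,t["img"],(326,166,346,186),dark),
  ("spool side",b0,s["img"],(325,234,339,247),white),("weight side",b0,s["img"],(330,282,364,320),lambda h:h[...,1]<50),("bottle side",b0,s["img"],(300,245,327,290),lambda h:h[...,1]<50)):
    print(n,m(i0,box,f),m(i1,box,f))
E
```

```text
spool top (np.float64(319.5), np.float64(156.5), 32) (np.float64(319.7), np.float64(155.91), 33)
spool dark (np.float64(315.19), np.float64(159.61), 72) (np.float64(315.03), np.float64(159.41), 74)
weight (np.float64(355.59), np.float64(163.82), 252) (np.float64(356.8), np.float64(163.6), 249)
bottle cap (np.float64(337.0), np.float64(174.75), 8) (np.float64(337.4), np.float64(174.2), 5)
spool side (np.float64(331.66), np.float64(239.77), 74) (np.float64(332.41), np.float64(239.69), 75)
weight side (np.float64(346.54), np.float64(298.25), 708) (np.float64(348.55), np.float64(300.61), 605)
bottle side (np.float64(314.14), np.float64(270.23), 390) (np.float64(315.35), np.float64(270.26), 367)
```

View pics/f1.png

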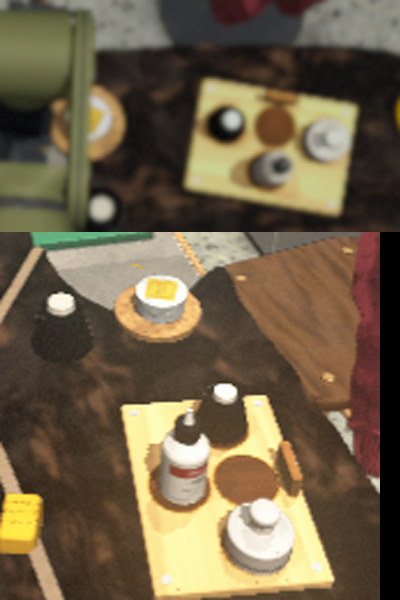

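All three stand upright on their places, and the tin is on the coaster at (162,295). The weight shows the largest shift, so I'll check it with a wider box.

```bash
python3 - <<'E'
from h import *
s=read_camera("side");t=read_camera("top")
b0=cv2.imread("pics/side0.png")[...,::-1];a0=cv2.imread("pics/top0.png")[...,::-1]
for n,c,i0,near in (("top",t,a0,(357,164)),("side",s,b0,(347,300))):
    for im in (i0,c["img"]):
        h=cv2.cvtColor(np.ascontiguousarray(im),cv2.COLOR_RGB2HSV)
        m=(h[...,1]<70)&(h[...,2]>70)
        k=blob(m,np.array(near),100,12); x,y,w,hh=cv2.boundingRect(k)
        print(n,(x,y,w,hh),cast(c,[(x+w/2,y+hh/2)],.04).round(4), cv2.contourArea(k))
print(sense()["wrist_force"])
E
```

```text
top (329, 149, 37, 24) [[ 0.4405 -0.326 ]] 481.0
top (348, 156, 19, 17) [[ 0.4288 -0.3604]] 228.0Traceback (most recent call last):
  File "<stdin>", line 9, in <module>
cv2.error: OpenCV(4.12.0) /io/opencv/modules/imgproc/src/shapedescr.cpp:315: error: (-215:Assertion failed) npoints >= 0 && (depth == CV_32F || depth == CV_32S) in function 'contourArea'
```

The weight's right and lower outline edges moved by at most 1 px (about 3.5 mm), well inside 15 mm.

```bash
python3 -c "
from cell import *
print(finish_job())"
```

```text
the job is handed in; nothing more can be done
None
```

I handed the job in at about 44 s of the 144 s allowed (no verdict came back): the tin is on the coaster about 3 mm off centre, and the weight, spool and bottle stand upright on their original places, each within about 4 mm by the final camera images; I never went near the bystanders but did not measure them at the end.

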